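# Clamp the end lid of the transport case with its draw latch

### The arm

A 7-joint arm with a two-finger parallel gripper is mounted at the origin on a cart in front of the work surface, level with it; the furniture and walls round the work are solid. World frame = base frame: x ahead of the robot, y to its left, z up, the work surface at z = 0. Lengths are in m, angles in rad, forces in N, time in s.
With the tool pointing down it reaches from about 0.425 to 0.925 m from the base axis. Payload 6.8 kg.
Tool frame: the origin (TCP) lies on the centre line of the jaws, within the pads' length; the fingertips stand bot.tip_reach ahead of it and the grasp point (between the pads) lies 3 mm ahead of it (bot.tip_reach is the distance from the TCP to the fingertips, in m); z points along the fingers, y is the line along which they close (so a half turn about z gives the same grasp; the last joint's range is limited). The gripper opens to 85 mm and grips with 20 to 120 N. Pads are 22 mm wide; open, the fingers measure 114 mm over their backs; the gripper's body (76 mm by 85 mm) begins 54 mm behind the grasp point. The pads swing forward as they close: fully open they stand 13 mm farther back than shut.
Start: joints at [1.029, 0.477, 0.022, 1.555, -0.011, 1.109, -0.083], TCP at [0.284, -0.612, 0.253] pointing down, gripper open.
Joint ranges: [-2.96, 2.96], [-0.34, 2.1], [-1.41, 1.46], [0.24, 2.44], [-1.37, 4.51], [0.17, 1.92], [-2.96, 2.96]. Speed limits (rad/s): [2.39, 2.39, 3.14, 3.14, 3.14, 3.14, 3.14].

### API

Orientations are given as a unit quaternion [w, x, y, z].
In Python, from station import bot gives the robot as it stands.
- The arm moves only by the tool jog_arm, never from a script. Its argument "deltas" is a list of rows, each a list of 7 numbers: the shift along the world's x, y, z in m, then the turn, a rotation vector about the world's x, y, z in rad, then the opening, from 0 (shut) to 1 (fully open). In form: [[x, y, z, rx, ry, rz, grip], ...]. A call has 1 to 10 rows; each row shifts and turns the commanded pose from where the row before left it; what a row does not reach is not made up. A row lasts 1/10 s, in which the tool goes at most 50 mm and 8.59 degrees, less where a joint would pass 70% of its speed; a pose out of reach is approached as far as the arm can. A call with a gripper value outside its range is refused whole. The fingers move at their own pace and stop on an object; "newtons" is the grip in N (left out, the last holds). Time passes only in rows, so rows that do not move let the fingers close. It gives the time, the measured TCP pose, the force, the opening and the grip force at its end, in the units of the state.
- bot.get_obs(): the state, without advancing time (a new reading comes with each control period).
- bot.read_camera(name): name is "scene" or "top"; returns a dict with "img" (400x640x3 uint8, red, green, blue), "K" (3x3 intrinsics, pixels), "eye" and "attitude" of the camera in the world. Camera axes: x right, y down, z forward; pixel columns grow to the right and rows downward; lengths in m; the calibration is good to about 2 mm. A picture is of the moment at which its call begins. There is no depth.
- bot.hand_in(): hands the job in; it is judged then, once.
The state is a dict: "t": time; "q": joint angles; "joint_vel": joint speeds; "joint_torque": joint torques, N m; "eef_pos": TCP position; "tool_rot": TCP orientation; "contact_force": force on the tool from outside, world axes, zero at the start; "torque": the same for the moment, N m; "gripper_width": opening from 0.0 (shut) to 1.0 (fully open); "grasp_force": force on a finger pad.
Only numpy, scipy, OpenCV 4.12 (cv2) and the standard library are available. Lean on these libraries where they do the work, as an engineer would, in place of code of your own. Each camera call takes 0.05 s, during which the arm holds its last target. There are 200 camera calls.

### The job

Close the draw latch on the aluminium transport case: flip the steel wire loop over so that its cross bar drops behind the hook on the blue end lid, then swing the red handle back and all the way down flat, so that it snaps over centre and holds the lid sealed. Do not knock over the brown bottle.

Things in the scene. Friction and masses are not known exactly. Their poses are not given: they have to be found in the camera images.
- case: fixed aluminium case with a blue end lid, 122 mm wide (y); origin on the table straight below the latch's pivot, x along the case to the lid, z up. Aluminium part x -83 to 19, 52 high; lid x 24 to 94, 58 high (mm). Latch on top at y = 0. On the lid a keeper plate, top at z = 61, with a hook 22 wide at x = 47, up to z = 68, leaning to +x.
- handle (a joint): red handle 24 mm wide, 5 thick, tip 55 mm from its pivot (axis along case y, at case x = 0, z = 64 mm). Rad: 0 = flat, pointing to -x (clamped); pi/2 upright; starts 1.75 to 1.92, leaning to the lid. Slight friction keeps it in place; once the loop pulls, it springs back (1 to 2 N at the tip) if let go above 0.4 rad; below that it is drawn down to 0.
- bail_bar (a point): middle of the cross bar (6 mm thick, 42 long, along case y) of the steel loop; its 65 mm arms, 37 apart, straddle the handle and swing freely on pins in it, 20 mm from its pivot. Starts leaning back to -x, its bar passing 25 mm over the handle's tip. Pushed past upright it falls on the lid, bar beyond the hook (case z = 64) if the handle stays above 1.4 rad; the handle then draws it into the hook.
- lid (a joint): gap of the blue end lid in m along the case's x: 0.005 = ajar as its seal springs it (start), 0 = sealed, a little below 0 = seal squeezed. Closing it takes about 10 N, which the latch gives.
- resist_bottle: loose brown bottle with a black cap, 42 mm in diameter, 85 mm high, standing on the table on the -y side of the case; origin at the centre of its underside, z up.
- monitor: fixed black screen close in front of the robot, an upright panel 28 mm thick from world (0.11, 0.05) to (0.55, -0.32), between 0.22 and 0.58 m above the table; origin at the foot of its stand. It is in the way of the upper arm: reach the case from the left of it, the elbow out to the left (+y).

How it is judged:
On the way:
1. the loop's cross bar lies behind the hook of the keeper, with the handle still raised (x of bail_bar in the frame of case above 0.048 m and z of bail_bar in the frame of case below 0.069 m and value of joint handle above 1 rad), for 0.2 s.
At the end, for the whole second after the job is handed in: The handle lies flat (within 0.15 rad of 0) with the loop's bar behind the hook, the lid is drawn to within 2 mm of sealed, and the brown bottle stands upright (within 0.3 rad) (value of joint handle below 0.15 rad and value of joint lid below 0.002 m and x of bail_bar in the frame of case above 0.042 m and z of bail_bar in the frame of case below 0.07 m and angle between resist_bottle's own z axis and vertical below 0.3 rad); the robot touches nothing.
It fails at once if the brown bottle is knocked over (angle between resist_bottle's own z axis and vertical above 0.7 rad).
It also fails if it takes over 40 s, if anything falls off the work surface, if the arm or the gripper's body presses on something with over 40 N, if the wrist force passes 120 N, or if a joint passes its speed limit or range.

## Working session

There is one attempt and no reset: what is moved stays moved. The work goes in short steps, Python scripts to look and compute and a tool call to move; the robot and the scene stay as the last step left them, time stands still between calls to the robot, and variables do not carry over. Pictures are saved under pics/ and viewed, at most 10 in all, crops included, and the job is handed in when it is done.

Besides the shell and the picture viewer there is one more tool, called after "Call:" in YAML: its name, and indented under it one key for each argument. jog_arm: Moves the arm, as the interface text tells. Its arguments: {"type":"object","properties":{"deltas":{"type":"array"},"newtons":{"type":"number"}},"required":["deltas"]}

```bash
mkdir -p pics; ls
python3 - <<'E'
from station import bot
import cv2,numpy as np
for n in("scene","top"):
    c=bot.read_camera(n); cv2.imwrite(f"pics/{n}0.png",c["img"][:,:,::-1]); print(n,c["K"],c["eye"],c["attitude"])
o=bot.get_obs(); print(o["t"],o["eef_pos"],o["tool_rot"],o["contact_force"],bot.tip_reach)
E
```

```text
pics
scene [[483.43071666   0.         318.03156828]
 [  0.         483.43071666 198.69185108]
 [  0.           0.           1.        ]] [-0.09359761  0.48182174  0.70246395] [ 0.17958418 -0.40038671  0.82791664 -0.34927645]
top [[500.2359227    0.         320.97977158]
 [  0.         500.2359227  204.39041823]
 [  0.           0.           1.        ]] [0.32662206 0.09554506 1.13576094] [-0.03322327  0.71017204 -0.70193744  0.04284538]
0.1 [ 0.2835058  -0.61204027  0.25242947] [-7.78614322e-04  9.76563830e-01  2.15226436e-01 -2.46121459e-04] [ 0.00761034  0.25421494 -0.22653513] 0.022
```

View pics/scene0.png

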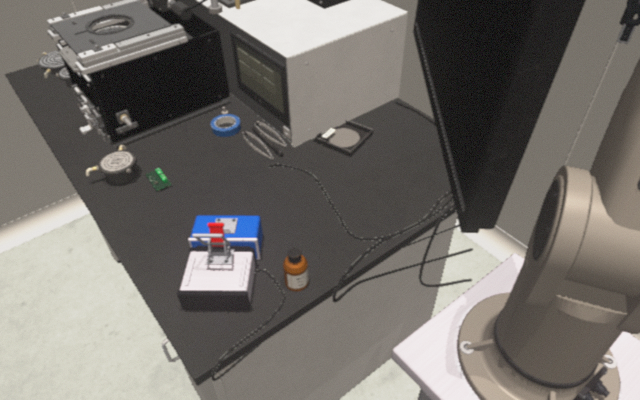

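View pics/top0.png

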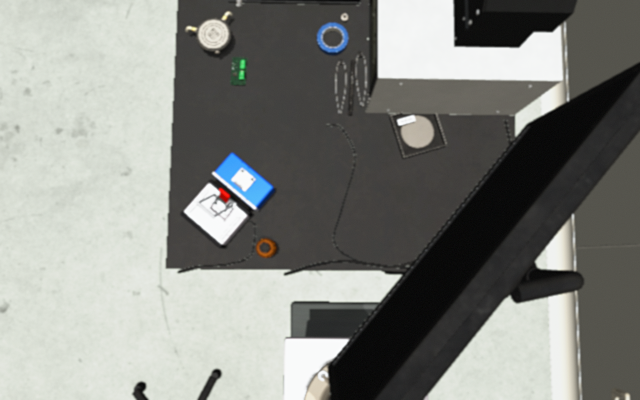

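The case sits at top-view pixels (228,200), with its lid toward (245,180). The bottle is at (265,247) and the red tip at about (224,196).

```bash
cat > h.py <<'E'
from station import bot
import cv2,numpy as np
from scipy.spatial.transform import Rotation as R
def Rm(q): return R.from_quat(np.roll(q,-1)).as_matrix()
def ray(c,p):
    d=Rm(c["attitude"])@np.linalg.inv(c["K"])@[p[0],p[1],1.]; return np.array(c["eye"]),d/np.linalg.norm(d)
def plane(c,p,z):
    e,d=ray(c,p); return e+d*(z-e[2])/d[2]
def proj(c,P):
    v=c["K"]@Rm(c["attitude"]).T@(np.array(P)-c["eye"]); return v[:2]/v[2]
def tri(c1,p1,c2,p2):
    e1,d1=ray(c1,p1);e2,d2=ray(c2,p2)
    s=np.linalg.lstsq(np.c_[d1,-d2],e2-e1,rcond=None)[0]
    a,b=e1+s[0]*d1,e2+s[1]*d2; return (a+b)/2,np.linalg.norm(a-b)
def mask(img,lo,hi,roi):
    m=cv2.inRange(cv2.cvtColor(img,cv2.COLOR_RGB2HSV),np.array(lo),np.array(hi)); r=np.zeros_like(m); x0,y0,x1,y1=roi; r[y0:y1,x0:x1]=m[y0:y1,x0:x1]
    n,l,s,c=cv2.connectedComponentsWithStats(r)
    return (l==1+np.argmax(s[1:,4])).astype(np.uint8) if n>1 else r
def crop(img,roi,k,f):
    x0,y0,x1,y1=roi; cv2.imwrite(f,cv2.resize(img[y0:y1,x0:x1,::-1],None,fx=k,fy=k,interpolation=cv2.INTER_CUBIC))
E
python3 - <<'E'
from h import *
t=bot.read_camera("top"); s=bot.read_camera("scene")
roi=(175,145,285,260)
for nm,lo,hi,z in(("blue",(100,120,60),(125,255,255),.058),("white",(0,0,150),(179,60,255),.052)):
    m=mask(t["img"],lo,hi,roi if nm=="blue" else (178,180,250,250)); k=max(cv2.findContours(m,0,1)[0],key=cv2.contourArea)
    r=cv2.minAreaRect(k); b=cv2.boxPoints(r); W=np.array([plane(t,p,z) for p in b]); 
    print(nm,r,m.sum()); print(W.round(4), np.linalg.norm(np.diff(W,axis=0),axis=1),W.mean(0))
m1=mask(t["img"],(0,150,90),(6,255,255),(200,180,240,215)); m2=mask(s["img"],(0,150,90),(6,255,255),(190,210,240,260))
for m in(m1,m2):print("red",m.sum(),cv2.boundingRect(m),np.argwhere(m).mean(0)[::-1])
mb=mask(t["img"],(5,120,60),(18,255,255),(245,230,285,265)); print("bottle",cv2.boundingRect(mb)); 
crop(t["img"],(175,145,285,260),5,"pics/t1.png");crop(s["img"],(170,200,320,310),5,"pics/s1.png")
E
```

```text
blue ((244.97486877441406, 179.37359619140625), (59.22023391723633, 27.174480438232422), 40.10091018676758) 1233
[[0.514  0.3161 0.058 ]
 [0.5606 0.2795 0.058 ]
 [0.4776 0.1788 0.058 ]
 [0.4318 0.2156 0.058 ]] [0.05922957 0.13043676 0.05880857] [0.49601559 0.24747757 0.058     ]
white ((215.3294219970703, 212.7823486328125), (51.84638214111328, 40.674461364746094), 40.60129928588867) 1943
[[0.4249 0.3816 0.052 ]
 [0.4933 0.3268 0.052 ]
 [0.4204 0.239  0.052 ]
 [0.353  0.2942 0.052 ]] [0.0876642  0.11406425 0.08711998] [0.42289356 0.31039222 0.052     ]
red 99 (219, 187, 12, 15) [223.98989899 194.56565657]
red 96 (209, 223, 14, 10) [216.27083333 227.58333333]
bottle (256, 238, 20, 20)
```

View pics/t1.png

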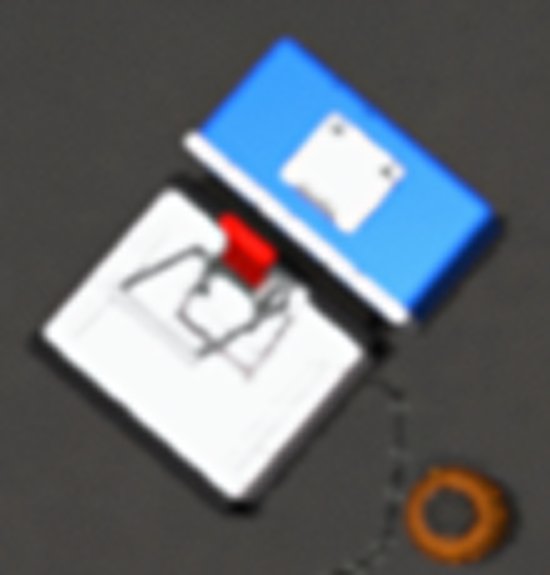

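View pics/s1.png

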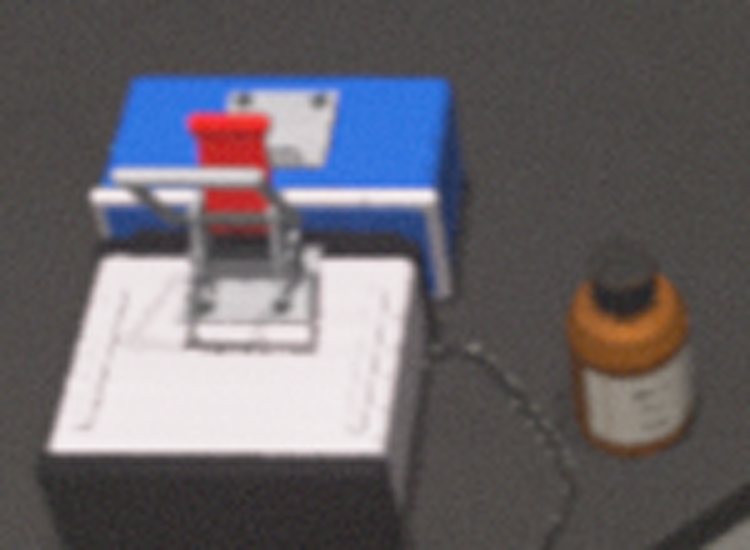

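The top crop shows the lid far corners at (287,38) and (495,212), the rim at (187,140) and (405,322), and the aluminium rear corners at (40,335) and (235,500). The bar runs roughly from (120,290) to (205,357). In the scene crop the bar runs from (112,175) to (265,180), with the red tip above it.

Run:
```python
from h import *
t=bot.read_camera("top"); s=bot.read_camera("scene")
T=lambda x,y:((x+.5)/5-.5+175,(y+.5)/5-.5+145)
S=lambda x,y:((x+.5)/5-.5+170,(y+.5)/5-.5+200)
P=[(T(287,38),94,61,.058),(T(497,214),94,-61,.058),(T(185,138),24,61,.058),(T(408,324),24,-61,.058),(T(40,335),-83,61,.052),(T(235,500),-83,-61,.052),(T(175,185),19,61,.052),(T(364,352),19,-61,.052)]
W=np.array([plane(t,p[0],p[3])[:2] for p in P]); C=np.array([[p[1],p[2]] for p in P])/1000
a=W-W.mean(0);b=C-C.mean(0)
th=np.arctan2((b[:,0]*a[:,1]-b[:,1]*a[:,0]).sum(),(a*b).sum()); M=np.array([[np.cos(th),-np.sin(th)],[np.sin(th),np.cos(th)]])
o=W.mean(0)-M@C.mean(0); print("case",o,np.degrees(th)); print(((W-o)@M*1000).round(1))
tr=lambda P:np.r_[(M.T@(np.array(P[:2])-o)),P[2]]*1000
for n,p,q in(("barL",T(120,290),S(112,175)),("barR",T(205,355),S(265,180)),("tipL",T(226,216),S(192,118)),("tipR",T(272,252),S(268,118))):
    X,e=tri(t,p,s,q); print(n,tr(X).round(1),e)
print("bottle",tr(plane(t,T(457,515),.07)))
np.savez("case.npz",o=o,M=M,th=th)
for c in((25,0,.064),(50,0,.064)): print(c, o+M@(np.array(c[:2])/1000))
```

```text
case [0.44756112 0.2891895 ] -39.70174327247238
[[ 90.7  59.8]
 [ 91.4 -60.9]
 [ 28.7  64.2]
 [ 30.2 -63.1]
 [-76.6  56. ]
 [-75.4 -55.6]
 [ 10.3  55.3]
 [  8.7 -55.7]]
barL [-34.5  24.2 137.6] 0.005255129959203941
barR [-31.8 -20.7 133.3] 0.0001852032630101688
tipL [ 15.4  15.6 111.3] 0.0005258067867934956
tipR [ 16.5  -9.2 110.5] 0.0008470879380393049
bottle [ -17.62386329 -134.18705907   70.        ]
(25, 0, 0.064) [0.46679562 0.27321972]
(50, 0, 0.064) [0.48603013 0.25724993]
```

Call:
jog_arm:
  deltas:
    - [0, 0, 0.04, 0, 0, 0, 0]
    - [-0.008, 0.018, 0.043, 0, 0, 0, 0]
    - [-0.008, 0.018, 0.043, 0, 0, 0, 0]
    - [-0.008, 0.018, 0.043, 0, 0, 0, 0]
    - [-0.008, 0.018, 0.043, 0, 0, 0, 0]
    - [-0.008, 0.018, 0.043, 0, 0, 0, 0]
    - [-0.008, 0.018, 0.043, 0, 0, 0, 0]
    - [-0.008, 0.018, 0.043, 0, 0, 0, 0]

```text
t: 1.1
eef_pos: [0.2271, -0.4854, 0.5962]
tool_rot: [0.0, 0.977, 0.215, 0.0]
contact_force: [0.4, -1.2, 0.8]
gripper_width: 0.002
grasp_force: 0.0
```

```bash
cat >> h.py <<'E'
def st():
    o=bot.get_obs(); print("t",round(o["t"],2),"q",np.round(o["q"],3),"p",np.round(o["eef_pos"],4),"rot",np.round(o["tool_rot"],3),"F",np.round(o["contact_force"],1)); return o
E
python3 - <<'E'
from h import *
st(); print([a for a in dir(bot) if a[0]!='_'])
E
```

```text
t 1.1 q [ 0.992  0.121  0.029  1.288 -0.004  1.732 -0.117] p [ 0.2271 -0.4854  0.5962] rot [0.    0.977 0.215 0.   ] F [ 0.4 -1.2  0.8]
['PlanningError', 'get_obs', 'hand_in', 'read_camera', 'tip_reach']
```

Call:
jog_arm:
  deltas:
    - [-0.014, 0.03, 0.03, 0, 0, 0, 0]
    - [-0.014, 0.03, 0.03, 0, 0, 0, 0]
    - [0.043, 0.023, 0, 0, 0, 0.1, 0]
    - [0.041, 0.028, 0, 0, 0, 0.1, 0]
    - [0.038, 0.031, 0, 0, 0, 0.1, 0]
    - [0.034, 0.036, 0, 0, 0, 0.1, 0]

```text
t: 1.7
eef_pos: [0.357, -0.3073, 0.654]
tool_rot: [-0.0, 0.914, 0.407, -0.0]
contact_force: [-0.0, -1.6, -1.1]
gripper_width: 0.0
grasp_force: 0.0
```

```bash
python3 -c "
from h import *
st()"
```

```text
t 1.7 q [ 0.76   0.034 -0.19   1.257  0.007  1.851 -0.162] p [ 0.357  -0.3073  0.654 ] rot [-0.     0.914  0.407 -0.   ] F [-0.  -1.6 -1.1]
```

Call:
jog_arm:
  deltas:
    - [0.03, 0.038, 0, 0, 0, 0.1, 0]
    - [0.026, 0.042, 0, 0, 0, 0.1, 0]
    - [0.022, 0.044, 0, 0, 0, 0.1, 0]
    - [0.016, 0.047, 0, 0, 0, 0.1, 0]
    - [0.012, 0.047, 0, 0, 0, 0.1, 0]
    - [0.007, 0.049, 0, 0, 0, 0.1, 0]
    - [0.002, 0.049, 0, 0, 0, 0.1, 0]

```text
t: 2.4
eef_pos: [0.4708, 0.0094, 0.654]
tool_rot: [-0.0, 0.719, 0.695, -0.0]
contact_force: [1.4, 0.8, -0.3]
gripper_width: -0.001
grasp_force: 0.0
```

```bash
python3 -c "
from h import *
st()"
```

```text
t 2.4 q [ 0.364  0.058 -0.551  1.238  0.031  1.854 -0.211] p [0.4708 0.0094 0.654 ] rot [-0.     0.719  0.695 -0.   ] F [ 1.4  0.8 -0.3]
```

```bash
cat > kin.py <<'E'
import numpy as np, itertools
from scipy.optimize import least_squares
from scipy.spatial.transform import Rotation as R
D=[([1.029,.477,.022,1.555,-.011,1.109,-.083],[.2835,-.6120,.2524],[-.0008,.97656,.21523,-.0002]),
([.992,.121,.029,1.288,-.004,1.732,-.117],[.2271,-.4854,.5962],[0,.977,.215,0]),
([.76,.034,-.19,1.257,.007,1.851,-.162],[.357,-.3073,.654],[0,.914,.407,0]),
([.364,.058,-.551,1.238,.031,1.854,-.211],[.4708,.0094,.654],[0,.719,.695,0])]
def fk(q,x,s,full=False):
    a,y1,y2,L1,L2,H,psi,y3=x; h=.3
    r=R.from_euler('z',-q[0]+y3); p=np.array([0,0,h]); 
    r=r*R.from_euler('y',q[1]); p=p+r.apply([0,y1,0]); sh=p; p=p+r.apply([0,0,L1])
    r=r*R.from_euler('z',-q[2])*R.from_euler('y',q[3]); el=p; p=p+r.apply([a,y2,L2])
    r=r*R.from_euler('z',s[0]*q[4])*R.from_euler('y',q[5]); wr=p
    r=r*R.from_euler('z',s[1]*q[6]+psi); p=p+r.apply([0,0,h-H])
    return (p,r,sh,el,wr) if full else (p,r)
def res(x,s):
    o=[]
    for q,p,w in D:
        P,r=fk(q,x,s); o+=list((P-p)*10)+list((r*R.from_quat(np.roll(w,-1)).inv()).as_rotvec())
    return np.r_[o,np.array(x[:3])*.01]
def fit():
    return min(((f:=least_squares(res,[0,-.07,0,.54,.475,-.015,p0,0],args=(s,))).cost,s,f.x) for s in itertools.product((-1,1),(-1,1)) for p0 in(-1.57,1.57))if 0 else sorted([(f.cost,s,f.x) for s in itertools.product((-1,1),(-1,1)) for p0 in(-1.57,1.57) for f in[least_squares(res,[0,-.07,0,.54,.475,-.015,p0,0],args=(s,))]],key=lambda u:u[0])
def jac(q,x,s):
    P,r=fk(q,x,s);J=np.zeros((6,7))
    for i in range(7):
        d=np.array(q,float);d[i]+=1e-5;P2,r2=fk(d,x,s);J[:,i]=np.r_[(P2-P),(r2*r.inv()).as_rotvec()]/1e-5
    return J
def sim(q,rows,x,s):
    q=np.array(q,float);P,r=fk(q,x,s);out=[]
    for w in rows:
        P=P+w[:3]; r=R.from_rotvec(w[3:6])*r
        for _ in range(4):
            p,c=fk(q,x,s); q=q+np.linalg.pinv(jac(q,x,s))@np.r_[P-p,(r*c.inv()).as_rotvec()]
        out.append(q.copy())
    return out
if __name__=="__main__":
    F=fit()
    for c,s,x in F[:4]: print(c,s,x.round(4))
    c,s,x=F[0]
    print(np.abs(res(x,s)).max())
    rows=[[-.014,.03,.03,0,0,0]]*2+[[.043,.023,0,0,0,.1],[.041,.028,0,0,0,.1],[.038,.031,0,0,0,.1],[.034,.036,0,0,0,.1]]
    print(sim(D[1][0],rows,x,s)[-1].round(3),D[2][0])
    rows=[[.03,.038,0,0,0,.1],[.026,.042,0,0,0,.1],[.022,.044,0,0,0,.1],[.016,.047,0,0,0,.1],[.012,.047,0,0,0,.1],[.007,.049,0,0,0,.1],[.002,.049,0,0,0,.1]]
    print(sim(D[2][0],rows,x,s)[-1].round(3),D[3][0])
E
python3 kin.py
```

```text
7.81763535259035e-06 (-1, -1) [-9.3000e-03 -3.0200e-02 -3.2400e-02  5.2470e-01  4.7570e-01 -1.0700e-02
  1.5715e+00  6.0000e-04]
7.817635352593707e-06 (-1, -1) [-9.3000e-03 -3.0200e-02 -3.2400e-02  5.2470e-01  4.7570e-01 -1.0700e-02
  1.5715e+00  6.0000e-04]
0.008789948098077741 (1, -1) [-0.0678 -0.0238 -0.0835  0.4287  0.4882  0.0262  1.6574  0.0791]
0.008789948098257557 (1, -1) [-0.0678 -0.0238 -0.0835  0.4287  0.4882  0.0262 -4.6258  0.0791]
0.002222075048541522
[ 0.762  0.032 -0.189  1.255  0.006  1.855 -0.163] [0.76, 0.034, -0.19, 1.257, 0.007, 1.851, -0.162]
[ 0.363  0.06  -0.55   1.236  0.033  1.854 -0.211] [0.364, 0.058, -0.551, 1.238, 0.031, 1.854, -0.211]
```

```bash
cat > plan.py <<'E'
from kin import *
c,s,x=fit()[0]
LO=np.array([-2.96,-.34,-1.41,.24,-1.37,.17,-2.96])+.04;HI=np.array([2.96,2.1,1.46,2.44,4.51,1.92,2.96])-.02
def cyl(r,az,z): return np.array([r*np.cos(az),r*np.sin(az),z])
def rows(wps,P,psi):  # wps (r,az,z,yawtotal) interpolated in cylindrical coords
    out=[];cur=np.array([np.hypot(*P[:2]),np.arctan2(P[1],P[0]),P[2],psi]);last=np.array(P)
    for w in wps:
        w=np.array(w,float);n=int(np.ceil(max(np.linalg.norm([w[0]-cur[0],w[2]-cur[2],(w[1]-cur[1])*max(w[0],cur[0])])/.047,abs(w[3]-cur[3])/.13,1)))
        for k in range(1,n+1):
            v=cur+(w-cur)*k/n;p=cyl(*v[:3]);out.append(np.r_[p-last,0,0,(w[3]-cur[3])/n]);last=p
        cur=w
    return out
a,b=np.array([.11,.05]),np.array([.55,-.32])
def clr(q):
    P,r,sh,el,wr=fk(q,x,s,True);m=9
    for A,B in((sh*[0,0,1],el),(el,wr)):
        for t in np.linspace(0,1,30):
            p=A+(B-A)*t
            u=np.clip(np.dot(p[:2]-a,b-a)/np.dot(b-a,b-a),0,1);d=np.linalg.norm(p[:2]-a-u*(b-a));dz=max(p[2]-.58,.22-p[2],0)
            m=min(m,np.hypot(d,dz))
    return m
E
cat > try.py <<'E'
from plan import *
q0=D[3][0];P0=D[3][1]
best=[]
T=[.533,.573,.25,.8136]
for az1,az2,r1,z1,r0,z0,n,y in itertools.product((.9,),(1.5,1.9),(.7,.85),(.25,.4),(.44,),(.5,.6),(1,2,3),(0,1)):
    yw=lambda az:.8136+y*(az-.573)
    w=[(.47,az1,.654,yw(az1))]
    for i in range(n): w+=[(r1,az1,z1,yw(az1)),(r1,az2,z1,yw(az2)),(r0,az2,z0,yw(az2)),(r0,az1,z0,yw(az1))]
    w+=[(.533,az1,.4,yw(az1)),tuple(T)]
    R_=rows(w,P0,0)
    try: Q=sim(q0,R_,x,s)
    except Exception as e: continue
    Q=np.array(Q);viol=np.maximum(np.maximum(LO-Q,Q-HI),0).max();mc=min(clr(q) for q in Q)
    best.append((viol<.01,mc,az2,r1,z1,z0,n,y,len(R_),viol,Q[-1].round(2)))
best.sort(key=lambda u:(u[0],u[1]),reverse=True)
for u in best[:8]: print(u)
best.sort(key=lambda u:u[10][0])
for u in best[:4]: print(u)
E
time python3 try.py
```

```text
(np.True_, np.float64(0.0013861517018711018), 1.5, 0.7, 0.25, 0.5, 1, 0, 50, np.float64(0.0), array([-0.14,  0.31, -0.65,  1.87,  0.21,  1.04, -0.1 ]))
(np.True_, np.float64(0.0013861517018711018), 1.5, 0.7, 0.25, 0.5, 2, 0, 81, np.float64(0.0), array([-0.34,  0.27, -0.42,  1.88,  0.13,  1.02, -0.03]))
(np.True_, np.float64(0.0013861517018711018), 1.5, 0.7, 0.25, 0.5, 3, 0, 112, np.float64(0.0), array([-0.54,  0.25, -0.17,  1.89,  0.05,  1.01,  0.04]))
(np.True_, np.float64(0.0013861517018711018), 1.5, 0.7, 0.25, 0.6, 1, 0, 54, np.float64(0.0), array([-0.16,  0.3 , -0.63,  1.87,  0.2 ,  1.04, -0.09]))
(np.True_, np.float64(0.0013861517018711018), 1.9, 0.7, 0.25, 0.5, 1, 0, 60, np.float64(0.0), array([-0.31,  0.27, -0.45,  1.88,  0.14,  1.02, -0.03]))
(np.True_, np.float64(0.0013861517018711018), 1.9, 0.7, 0.25, 0.5, 2, 0, 101, np.float64(0.0), array([-0.67,  0.24, -0.02,  1.9 ,  0.01,  1.  ,  0.09]))
(np.True_, np.float64(0.0013861517018711018), 1.9, 0.7, 0.25, 0.5, 3, 0, 142, np.float64(0.0), array([-1.04,  0.24,  0.42,  1.93, -0.12,  0.99,  0.21]))
(np.True_, np.float64(0.0013861517018711018), 1.9, 0.7, 0.25, 0.6, 1, 0, 64, np.float64(0.0), array([-0.32,  0.27, -0.43,  1.88,  0.13,  1.02, -0.03]))
(np.True_, np.float64(0.0003920165943826521), 1.9, 0.85, 0.25, 0.6, 3, 0, 178, np.float64(0.0), array([-1.21,  0.26,  0.62,  1.94, -0.18,  1.  ,  0.27]))
(np.True_, np.float64(0.0003920165943826521), 1.9, 0.85, 0.25, 0.5, 3, 0, 171, np.float64(0.0), array([-1.2 ,  0.26,  0.61,  1.93, -0.18,  1.  ,  0.27]))
(np.True_, np.float64(0.0005987654294382055), 1.9, 0.85, 0.4, 0.6, 3, 0, 166, np.float64(0.0), array([-1.18,  0.26,  0.59,  1.93, -0.17,  1.  ,  0.26]))
(np.True_, np.float64(0.0005987654294382055), 1.9, 0.85, 0.4, 0.5, 3, 0, 159, np.float64(0.0), array([-1.17,  0.26,  0.57,  1.93, -0.17,  1.  ,  0.26]))
real	0m38.904s
user	0m39.200s
sys	0m0.115s
```

```bash
cat > try2.py <<'E'
from plan import *
def pose(v,base):   # v: dr,daz,dz,yaw,tiltr,tiltt relative
    r,az,z,yaw,tr,tt=base+v
    d=np.array([np.cos(az),np.sin(az),0]);t=np.array([-d[1],d[0],0])
    return cyl(r,az,z),R.from_rotvec(d*tr)*R.from_rotvec(t*tt)*R.from_euler('z',yaw)
def runp(q,vs,base,R0):
    Q=[]
    for v in vs:
        P,r=pose(v,base);r=r*R0
        for _ in range(2):
            p,c=fk(q,x,s);q=q+np.linalg.pinv(jac(q,x,s))@np.r_[P-p,(r*c.inv()).as_rotvec()]
        Q.append(q)
    return Q
STEP=np.array([.047,.09,.047,.13,.13,.13])
def path(w):
    out=[];c=np.zeros(6)
    for u in w:
        n=int(np.ceil(np.max(np.abs(u-c)/STEP)));out+=[c+(u-c)*k/n for k in range(1,n+1)];c=u
    return out
if __name__=="__main__":
    q0=np.array(D[3][0]);b0=np.array([.4708,.02,.654,0,0,0]);R0=fk(q0,x,s)[1]
    b1=np.array([.5,.75,.6,.75,0,0])
    q1=runp(q0,[(b1-b0)*k/10 for k in range(1,11)],b0,R0)[-1];print(q1.round(2),clr(q1))
    amps={'r':(0,.12),'az':(1,.6),'z':(2,-.2),'yaw+':(3,1.5),'yaw-':(3,-1.5),'tr+':(4,.7),'tr-':(4,-.7),'tt+':(5,.5),'tt-':(5,-.5)}
    res_=[]
    for (n1,(i,A)),(n2,(j,B)) in itertools.combinations(amps.items(),2):
        if i==j: continue
        u=np.zeros(6);v=np.zeros(6);u[i]=A;v[j]=B
        for nm,w in((n1+','+n2,[u,u+v,v,0*u]),(n2+','+n1,[v,u+v,u,0*u])):
            p=path(w);Q=np.array(runp(q1,p,b1,R0));viol=np.maximum(np.maximum(LO-Q,Q-HI),0).max()
            res_.append((Q[-1][0]-q1[0],len(p),viol.round(2),min(map(clr,Q)),nm))
    res_.sort(key=lambda u:u[0]/u[1])
    for u in res_[:14]: print(u)
E
time python3 try2.py
```

```text
[-0.08  0.13 -0.91  1.31  0.11  1.75 -0.25] 0.09458968055358097
(np.float64(-0.29069836435143226), 20, np.float64(0.11), np.float64(0.058734394273858584), 'tr-,tt-')
(np.float64(-0.2486305518942264), 20, np.float64(0.0), np.float64(0.0923873519825013), 'tt-,tr+')
(np.float64(-0.31059779010301347), 32, np.float64(0.0), np.float64(0.09471760209409101), 'yaw-,tt-')
(np.float64(-0.2821584602411773), 32, np.float64(0.0), np.float64(0.09646174343416866), 'tt-,yaw+')
(np.float64(-0.17781410545366977), 22, np.float64(0.0), np.float64(0.07102338852383791), 'az,tt-')
(np.float64(-0.13623885250784679), 18, np.float64(0.15), np.float64(0.003440361135722312), 'r,tr-')
(np.float64(-0.23948761447397965), 32, np.float64(0.36), np.float64(0.0018572249787509642), 'tt+,yaw-')
(np.float64(-0.1310052484069884), 18, np.float64(0.0), np.float64(0.019004028521357866), 'tr+,r')
(np.float64(-0.21180922212224795), 32, np.float64(0.37), np.float64(0.00027171895683882877), 'yaw+,tt+')
(np.float64(-0.13563353484944168), 22, np.float64(0.36), np.float64(0.0016632778278159604), 'tt+,az')
(np.float64(-0.12297122431172029), 30, np.float64(0.0), np.float64(0.015376687052957104), 'r,yaw-')
(np.float64(-0.07415513368772635), 20, np.float64(0.0), np.float64(0.003125013103356313), 'r,az')
(np.float64(-0.09404680439756753), 30, np.float64(0.0), np.float64(0.01168479470670338), 'yaw+,r')
(np.float64(-0.061406710551331886), 20, np.float64(0.35), np.float64(0.003484147120218762), 'tr+,tt+')
real	0m4.988s
user	0m5.429s
sys	0m0.031s
```

```bash
cat > try3.py <<'E'
from try2 import *
q0=np.array(D[3][0]);b0=np.array([.4708,.02,.654,0,0,0]);R0=fk(q0,x,s)[1]
res_=[]
for az,r,z,tt,tr0,tr1,yw in itertools.product((.8,1.0),(.47,.55),(.6,),(-.6,-.9),(0,-.5),(.6,.9),(0,.7)):
    b1=np.array([r,az,z,az,0,0])
    Qa=runp(q0,[(b1-b0)*k/12 for k in range(1,13)],b0,R0);q=Qa[-1]
    w=[np.array([0,0,0,0,tr0,tt]),np.array([0,0,0,yw,tr1,tt]),np.array([0,0,0,yw,tr1,0]),np.array([0,0,0,0,tr0,0])]
    p=path(w+w+w+w[:3]+[np.zeros(6)]);Q=Qa+runp(q,p,b1,R0)
    e=np.array([.533,.573,.25,.8136,0,0])-b1
    Q+=runp(Q[-1],[e*k/10 for k in range(1,11)],b1,R0)
    Q=np.array(Q);viol=np.maximum(np.maximum(LO-Q,Q-HI),0).max()
    res_.append((Q[-1][0].round(2),len(p),viol.round(2),min(map(clr,Q)).round(3),clr(Q[-1]).round(3),(az,r,z,tt,tr0,tr1,yw),Q[-1].round(2)))
res_.sort(key=lambda u:(u[2]<.01)*u[3],reverse=True)
for u in res_[:6]: print(u)
res_.sort(key=lambda u:(u[2]>.01)*9+u[0])
for u in res_[:6]: print(u)
E
time python3 try3.py
```

```text
(np.float64(-0.94), 80, np.float64(0.0), np.float64(0.056), np.float64(0.056), (0.8, 0.55, 0.6, -0.6, 0, 0.6, 0), array([-0.94,  0.24,  0.29,  1.92, -0.08,  1.  ,  0.17]))
(np.float64(-0.95), 80, np.float64(0.0), np.float64(0.047), np.float64(0.056), (1.0, 0.55, 0.6, -0.6, 0, 0.6, 0), array([-0.95,  0.24,  0.3 ,  1.92, -0.09,  0.99,  0.17]))
(np.float64(-1.18), 80, np.float64(0.1), np.float64(0.067), np.float64(0.067), (0.8, 0.47, 0.6, -0.6, 0, 0.6, 0), array([-1.18,  0.26,  0.58,  1.93, -0.17,  1.  ,  0.26]))
(np.float64(-2.71), 88, np.float64(0.44), np.float64(0.057), np.float64(0.057), (0.8, 0.47, 0.6, -0.6, 0, 0.6, 0.7), array([-2.71, -0.43,  1.85,  1.95,  0.46,  1.11, -0.28]))
(np.float64(-2.71), 96, np.float64(0.41), np.float64(0.057), np.float64(0.057), (0.8, 0.47, 0.6, -0.6, 0, 0.9, 0), array([-2.71, -0.43,  1.85,  1.95,  0.46,  1.11, -0.27]))
(np.float64(-2.62), 96, np.float64(0.73), np.float64(0.013), np.float64(0.051), (0.8, 0.47, 0.6, -0.6, 0, 0.9, 0.7), array([-2.62, -0.66,  1.57,  1.96,  0.7 ,  1.27, -0.51]))
(np.float64(-0.95), 80, np.float64(0.0), np.float64(0.047), n
[... 336 characters left out ...]
(0.02), np.float64(0.057), (1.0, 0.55, 0.6, -0.9, -0.5, 0.6, 0.7), array([-6.09,  0.45,  5.17,  1.85,  0.45,  1.12, -0.31]))
(np.float64(-6.07), 125, np.float64(3.69), np.float64(0.039), np.float64(0.057), (0.8, 0.55, 0.6, -0.9, -0.5, 0.6, 0.7), array([-6.07,  0.47,  5.13,  1.85,  0.48,  1.14, -0.33]))
(np.float64(-6.04), 140, np.float64(3.65), np.float64(0.021), np.float64(0.057), (1.0, 0.55, 0.6, -0.9, -0.5, 0.9, 0), array([-6.04,  0.5 ,  5.09,  1.85,  0.51,  1.15, -0.35]))
(np.float64(-6.03), 140, np.float64(3.62), np.float64(0.032), np.float64(0.057), (0.8, 0.55, 0.6, -0.9, -0.5, 0.9, 0), array([-6.03,  0.51,  5.06,  1.85,  0.53,  1.16, -0.37]))
real	0m22.274s
user	0m22.599s
sys	0m0.100s
```

```bash
cat > try4.py <<'E'
from try2 import *
import kin
q0=np.array(D[3][0]);b0=np.array([.4708,.02,.654,0,0,0]);R0=fk(q0,x,s)[1]
print("now clr",clr(q0))
tgt,rt=pose(np.zeros(6),np.array([.533,.573,.17,.8136,0,0]));rt=rt*R0
q=np.array([-.94,.24,.29,1.92,-.08,1.,.17]); print("tool x dir",np.degrees(np.arctan2(*rt.apply([1,0,0])[[1,0]])))
for j1 in np.arange(-.3,-2.3,-.2):
    f=least_squares(lambda v:np.r_[fk(np.r_[j1,v],x,s)[0]-tgt,(rt*fk(np.r_[j1,v],x,s)[1].inv()).as_rotvec()],q[1:]);q=np.r_[j1,f.x]
    P,r,sh,el,wr=fk(q,x,s,True)
    print(q.round(2),f.cost<1e-6,clr(q).round(3),"el",el.round(2))
E
python3 try4.py
```

```text
now clr 0.12083045973594572
tool x dir 134.69628630288244
[-0.3   0.38 -0.47  1.95  0.22  0.86 -0.11] True 0.024 el [0.19 0.03 0.79]
[-0.5   0.35 -0.23  1.96  0.1   0.84 -0.  ] True 0.02 el [0.17 0.06 0.79]
[-0.7   0.33  0.01  1.98 -0.01  0.83  0.1 ] True 0.024 el [0.15 0.09 0.8 ]
[-0.9   0.34  0.25  1.99 -0.12  0.82  0.2 ] True 0.039 el [0.13 0.12 0.79]
[-1.1   0.36  0.5   2.01 -0.24  0.83  0.32] True 0.059 el [0.11 0.15 0.79]
[-1.3   0.42  0.77  2.02 -0.39  0.85  0.47] True 0.081 el [0.09 0.2  0.78]
[-1.5   0.57  1.08  2.03 -0.63  0.93  0.7 ] True 0.099 el [0.05 0.28 0.74]
[-1.7   0.9   1.49  2.07 -0.99  1.21  1.02] False 0.113 el [-0.02  0.41  0.62]
[-1.9   0.63  1.49  2.15 -0.73  1.04  0.76] False 0.119 el [-0.07  0.3   0.72]
[-2.1   0.13  1.49  2.2  -0.16  0.91  0.26] False 0.115 el [-0.01  0.07  0.82]
```

```bash
cat > try5.py <<'E'
from plan import *
q0=np.array(D[3][0]);P0=np.array(D[3][1])
def loop(n=5,m=5,a=.092):
    A=n*a*2**.5;u=[0,0,0];B=m*a*2**.5
    c,sn=np.cos(B)*a,np.sin(B)*a*2**.5
    return [u+[a,-a,0]]*n+[u+[a,a,0]]*m+[u+[-round(c,3),round(c,3),round(sn,3)]]*n+[u+[-a,-a,0]]*m
def lim(Q,q):
    Z=np.vstack([q,Q]);return np.abs(np.diff(Z,axis=0)).max(0).round(3)
if __name__=="__main__":
  for r,z,n,m in itertools.product((.47,.5,.55),(.56,.6,.64),(4,5),(5,)):
    app=rows([(r,np.pi/4,z,.912)],P0,0);Q=sim(q0,app,x,s);q=Q[-1];o=[]
    for k in range(6):
        L=sim(q,loop(n,m),x,s);o.append((L[-1][0].round(2),L[-1][2].round(2),min(map(clr,L)).round(3),lim(L,q).max(),np.maximum(np.maximum(LO-L,L-HI),0).max().round(2)));q=L[-1]
    print(r,z,n,m,Q[-1].round(2),clr(Q[-1]).round(3),lim(Q,q0).max(),*o,sep="\n   ")
E
python3 try5.py
```

```text
0.47
   0.56
   4
   5
   [-0.02  0.05 -0.92  1.46  0.04  1.65 -0.06]
   0.117
   0.049
   (np.float64(-0.33), np.float64(-0.59), np.float64(0.107), np.float64(0.14), np.float64(0.06))
   (np.float64(-0.62), np.float64(-0.3), np.float64(0.106), np.float64(0.145), np.float64(0.02))
   (np.float64(-0.91), np.float64(-0.0), np.float64(0.106), np.float64(0.147), np.float64(0.01))
   (np.float64(-1.28), np.float64(0.35), np.float64(0.105), np.float64(0.157), np.float64(0.03))
   (np.float64(-1.87), np.float64(0.87), np.float64(0.105), np.float64(0.303), np.float64(0.16))
   (np.float64(-2.35), np.float64(1.1), np.float64(0.101), np.float64(0.135), np.float64(0.44))
0.47
   0.56
   5
   5
   [-0.02  0.05 -0.92  1.46  0.04  1.65 -0.06]
   0.117
   0.049
   (np.float64(-0.42), np.float64(-0.5), np.float64(0.107), np.float64(0.14), np.float64(0.13))
   (np.float64(-0.8), np.float64(-0.11), np.float64(0.106), np.float64(0.151), np.float64(0.08))
   (np.float64(-1.27), np.float64(0.34), np.float64(0.105), np.float64(0.16), np.float64(0.09))
   (np.float64(-1.9), np.float64(0.89), np.float64(0.1
[... 10186 characters left out ...]
 np.float64(0.183), np.float64(0.0))
0.55
   0.64
   5
   5
   [-0.25  0.27 -0.92  1.09  0.23  1.88 -0.2 ]
   0.054
   0.073
   (np.float64(-0.46), np.float64(-0.59), np.float64(0.059), np.float64(0.17), np.float64(0.0))
   (np.float64(-0.69), np.float64(-0.27), np.float64(0.062), np.float64(0.166), np.float64(0.0))
   (np.float64(-0.95), np.float64(0.07), np.float64(0.06), np.float64(0.166), np.float64(0.0))
   (np.float64(-1.29), np.float64(0.5), np.float64(0.063), np.float64(0.177), np.float64(0.0))
   (np.float64(-1.68), np.float64(1.93), np.float64(0.095), np.float64(0.601), np.float64(0.49))
   (np.float64(-1.79), np.float64(1.64), np.float64(0.092), np.float64(0.219), np.float64(0.9))
```

Call:
jog_arm:
  deltas:
    - [0, 0.046, -0.006, 0, 0, 0.114, 0]
    - [-0.004, 0.045, -0.007, 0, 0, 0.114, 0]
    - [-0.008, 0.046, -0.007, 0, 0, 0.114, 0]
    - [-0.013, 0.044, -0.007, 0, 0, 0.114, 0]
    - [-0.016, 0.044, -0.006, 0, 0, 0.114, 0]
    - [-0.021, 0.042, -0.007, 0, 0, 0.114, 0]
    - [-0.026, 0.039, -0.007, 0, 0, 0.114, 0]
    - [-0.029, 0.039, -0.007, 0, 0, 0.114, 0]

```text
t: 3.2
eef_pos: [0.3528, 0.3537, 0.5999]
tool_rot: [0.0, 0.339, 0.941, 0.0]
contact_force: [0.8, 0.4, -0.8]
gripper_width: 0.003
grasp_force: 0.0
```

Call:
jog_arm:
  deltas:
    - [0, 0, 0, 0.092, -0.092, 0, 0]
    - [0, 0, 0, 0.092, -0.092, 0, 0]
    - [0, 0, 0, 0.092, -0.092, 0, 0]
    - [0, 0, 0, 0.092, -0.092, 0, 0]
    - [0, 0, 0, 0.092, 0.092, 0, 0]
    - [0, 0, 0, 0.092, 0.092, 0, 0]
    - [0, 0, 0, 0.092, 0.092, 0, 0]
    - [0, 0, 0, 0.092, 0.092, 0, 0]
    - [0, 0, 0, 0.092, 0.092, 0, 0]

```text
t: 4.1
eef_pos: [0.3538, 0.3523, 0.601]
tool_rot: [-0.178, 0.39, 0.832, 0.353]
contact_force: [-0.3, 0.3, -0.2]
gripper_width: -0.004
grasp_force: 0.0
```

```bash
python3 -c "
from h import *
st()
from try5 import *
print(loop(4,5)[9])
app=rows([(.5,np.pi/4,.6,.912)],P0,0);q=sim(q0,app,x,s)[-1];print(q.round(3),sim(q,loop(4,5)[:9],x,s)[-1].round(3))"
```

```text
t 4.1 q [ 0.038 -0.158 -0.452  1.741 -0.851  1.279  0.42 ] p [0.3538 0.3523 0.601 ] rot [-0.178  0.39   0.832  0.353] F [-0.3  0.3 -0.2]
[0, 0, 0, np.float64(-0.073), np.float64(0.073), np.float64(0.079)]
[-0.097  0.139 -0.932  1.306  0.113  1.752 -0.126] [ 0.032 -0.172 -0.439  1.757 -0.853  1.283  0.431]
```

Prediction and arm agree. Continue the loops.

Call:
jog_arm:
  deltas:
    - [0, 0, 0, -0.073, 0.073, 0.079, 0]
    - [0, 0, 0, -0.073, 0.073, 0.079, 0]
    - [0, 0, 0, -0.073, 0.073, 0.079, 0]
    - [0, 0, 0, -0.073, 0.073, 0.079, 0]
    - [0, 0, 0, -0.092, -0.092, 0, 0]
    - [0, 0, 0, -0.092, -0.092, 0, 0]
    - [0, 0, 0, -0.092, -0.092, 0, 0]
    - [0, 0, 0, -0.092, -0.092, 0, 0]
    - [0, 0, 0, -0.092, -0.092, 0, 0]

```text
t: 5.0
eef_pos: [0.3539, 0.3525, 0.6012]
tool_rot: [0.003, 0.341, 0.94, 0.0]
contact_force: [-0.4, 0.1, 0.6]
gripper_width: -0.003
grasp_force: 0.0
```

Call:
jog_arm:
  deltas:
    - [0, 0, 0, 0.092, -0.092, 0, 0]
    - [0, 0, 0, 0.092, -0.092, 0, 0]
    - [0, 0, 0, 0.092, -0.092, 0, 0]
    - [0, 0, 0, 0.092, -0.092, 0, 0]
    - [0, 0, 0, 0.092, 0.092, 0, 0]
    - [0, 0, 0, 0.092, 0.092, 0, 0]
    - [0, 0, 0, 0.092, 0.092, 0, 0]
    - [0, 0, 0, 0.092, 0.092, 0, 0]
    - [0, 0, 0, 0.092, 0.092, 0, 0]

```text
t: 5.9
eef_pos: [0.3538, 0.3522, 0.6012]
tool_rot: [-0.178, 0.389, 0.832, 0.354]
contact_force: [0.9, -0.2, -1.2]
gripper_width: 0.0
grasp_force: 0.0
```

Call:
jog_arm:
  deltas:
    - [0, 0, 0, -0.073, 0.073, 0.079, 0]
    - [0, 0, 0, -0.073, 0.073, 0.079, 0]
    - [0, 0, 0, -0.073, 0.073, 0.079, 0]
    - [0, 0, 0, -0.073, 0.073, 0.079, 0]
    - [0, 0, 0, -0.092, -0.092, 0, 0]
    - [0, 0, 0, -0.092, -0.092, 0, 0]
    - [0, 0, 0, -0.092, -0.092, 0, 0]
    - [0, 0, 0, -0.092, -0.092, 0, 0]
    - [0, 0, 0, -0.092, -0.092, 0, 0]

```text
t: 6.8
eef_pos: [0.3539, 0.3525, 0.6013]
tool_rot: [0.003, 0.34, 0.94, 0.001]
contact_force: [0.1, 0.6, -0.3]
gripper_width: 0.001
grasp_force: 0.0
```

```bash
python3 -c "
from h import *
st()"
```

```text
t 6.8 q [-0.565  0.075 -0.377  1.331  0.033  1.738 -0.059] p [0.3539 0.3525 0.6013] rot [0.003 0.34  0.94  0.001] F [ 0.1  0.6 -0.3]
```

Call:
jog_arm:
  deltas:
    - [0, 0, 0, 0.092, -0.092, 0, 0]
    - [0, 0, 0, 0.092, -0.092, 0, 0]
    - [0, 0, 0, 0.092, -0.092, 0, 0]
    - [0, 0, 0, 0.092, -0.092, 0, 0]
    - [0, 0, 0, 0.092, 0.092, 0, 0]
    - [0, 0, 0, 0.092, 0.092, 0, 0]
    - [0, 0, 0, 0.092, 0.092, 0, 0]
    - [0, 0, 0, 0.092, 0.092, 0, 0]
    - [0, 0, 0, 0.092, 0.092, 0, 0]

```text
t: 7.7
eef_pos: [0.3539, 0.3521, 0.6012]
tool_rot: [-0.178, 0.389, 0.832, 0.354]
contact_force: [-0.8, -0.0, -0.4]
gripper_width: -0.006
grasp_force: 0.0
```

Call:
jog_arm:
  deltas:
    - [0, 0, 0, -0.073, 0.073, 0.079, 0]
    - [0, 0, 0, -0.073, 0.073, 0.079, 0]
    - [0, 0, 0, -0.073, 0.073, 0.079, 0]
    - [0, 0, 0, -0.073, 0.073, 0.079, 0]
    - [0, 0, 0, -0.092, -0.092, 0, 0]
    - [0, 0, 0, -0.092, -0.092, 0, 0]
    - [0, 0, 0, -0.092, -0.092, 0, 0]
    - [0, 0, 0, -0.092, -0.092, 0, 0]
    - [0, 0, 0, -0.092, -0.092, 0, 0]

```text
t: 8.6
eef_pos: [0.3539, 0.3524, 0.6013]
tool_rot: [0.003, 0.339, 0.941, 0.001]
contact_force: [-1.1, 0.6, -0.0]
gripper_width: 0.001
grasp_force: 0.0
```

Call:
jog_arm:
  deltas:
    - [0, 0, 0, 0.092, -0.092, 0, 0]
    - [0, 0, 0, 0.092, -0.092, 0, 0]
    - [0, 0, 0, 0.092, -0.092, 0, 0]
    - [0, 0, 0, 0.092, -0.092, 0, 0]
    - [0, 0, 0, 0.092, 0.092, 0, 0]
    - [0, 0, 0, 0.092, 0.092, 0, 0]
    - [0, 0, 0, 0.092, 0.092, 0, 0]
    - [0, 0, 0, 0.092, 0.092, 0, 0]
    - [0, 0, 0, 0.092, 0.092, 0, 0]

```text
t: 9.5
eef_pos: [0.354, 0.352, 0.6013]
tool_rot: [-0.178, 0.388, 0.832, 0.355]
contact_force: [-0.0, 0.3, -1.5]
gripper_width: -0.003
grasp_force: 0.0
```

Call:
jog_arm:
  deltas:
    - [0, 0, 0, -0.073, 0.073, 0.079, 0]
    - [0, 0, 0, -0.073, 0.073, 0.079, 0]
    - [0, 0, 0, -0.073, 0.073, 0.079, 0]
    - [0, 0, 0, -0.073, 0.073, 0.079, 0]
    - [0, 0, 0, -0.092, -0.092, 0, 0]
    - [0, 0, 0, -0.092, -0.092, 0, 0]
    - [0, 0, 0, -0.092, -0.092, 0, 0]
    - [0, 0, 0, -0.092, -0.092, 0, 0]
    - [0, 0, 0, -0.092, -0.092, 0, 0]

```text
t: 10.4
eef_pos: [0.354, 0.3524, 0.6013]
tool_rot: [0.003, 0.339, 0.941, 0.001]
contact_force: [0.3, 0.1, 0.1]
gripper_width: 0.0
grasp_force: 0.0
```

```bash
python3 -c "
from h import *
o=st()
from plan import *
from try5 import loop,lim
q=np.array(o['q'])
tgt=np.array([.4218,.31,.25])
for k in (0,1):
    P,r=fk(q,x,s);print(P-o['eef_pos'],np.degrees(np.arctan2(*r.apply([1,0,0])[[1,0]])))
    Q=sim(q,[list((tgt-P)/10)+[0,0,0]]*10,x,s);print(q.round(2),clr(q),Q[-1].round(2),[clr(u).round(3) for u in Q[::3]],clr(Q[-1]),lim(Q,q))
    L=sim(q,loop(4,5),x,s);print(lim(L,q),min(map(clr,L)));q=L[-1]
"
```

```text
t 10.4 q [-1.059  0.045  0.158  1.361 -0.003  1.732 -0.022] p [0.354  0.3524 0.6013] rot [0.003 0.339 0.941 0.001] F [0.3 0.1 0.1]
[ 0.0006448   0.00060098 -0.00015088] 140.3941357635835
[-1.06  0.04  0.16  1.36 -0.    1.73 -0.02] 0.10112619950594627 [-0.94  0.22  0.21  1.94 -0.05  0.99  0.18] [np.float64(0.103), np.float64(0.1), np.float64(0.086), np.float64(0.06)] 0.060493908727100004 [0.016 0.042 0.007 0.082 0.013 0.076 0.026]
[0.055 0.103 0.088 0.093 0.138 0.168 0.071] 0.08984643973619076
[ 0.0006448   0.00060098 -0.00015088] 140.4690686627253
[-1.44  0.03  0.56  1.38 -0.01  1.73 -0.  ] 0.10277916830636068 [-1.28  0.24  0.61  1.96 -0.16  0.98  0.29] [np.float64(0.104), np.float64(0.102), np.float64(0.09), np.float64(0.075)] 0.07486881751419999 [0.03  0.05  0.01  0.082 0.039 0.075 0.05 ]
[0.292 0.097 0.307 0.091 0.111 0.159 0.069] 0.09726359839791052
```

Call:
jog_arm:
  deltas:
    - [0, 0, 0, 0.092, -0.092, 0, 0]
    - [0, 0, 0, 0.092, -0.092, 0, 0]
    - [0, 0, 0, 0.092, -0.092, 0, 0]
    - [0, 0, 0, 0.092, -0.092, 0, 0]
    - [0, 0, 0, 0.092, 0.092, 0, 0]
    - [0, 0, 0, 0.092, 0.092, 0, 0]
    - [0, 0, 0, 0.092, 0.092, 0, 0]
    - [0, 0, 0, 0.092, 0.092, 0, 0]
    - [0, 0, 0, 0.092, 0.092, 0, 0]

```text
t: 11.3
eef_pos: [0.3542, 0.3519, 0.6013]
tool_rot: [-0.178, 0.388, 0.832, 0.355]
contact_force: [-0.4, 0.2, -1.7]
gripper_width: -0.001
grasp_force: 0.0
```

Call:
jog_arm:
  deltas:
    - [0, 0, 0, -0.073, 0.073, 0.079, 0]
    - [0, 0, 0, -0.073, 0.073, 0.079, 0]
    - [0, 0, 0, -0.073, 0.073, 0.079, 0]
    - [0, 0, 0, -0.073, 0.073, 0.079, 0]
    - [0, 0, 0, -0.092, -0.092, 0, 0]
    - [0, 0, 0, -0.092, -0.092, 0, 0]
    - [0, 0, 0, -0.092, -0.092, 0, 0]
    - [0, 0, 0, -0.092, -0.092, 0, 0]
    - [0, 0, 0, -0.092, -0.092, 0, 0]

```text
t: 12.2
eef_pos: [0.354, 0.3523, 0.6012]
tool_rot: [0.002, 0.338, 0.941, 0.001]
contact_force: [-0.6, 0.5, -1.0]
gripper_width: -0.001
grasp_force: 0.0
```

```bash
python3 -c "
from h import *
o=st()
from plan import *
from try5 import loop,lim
q1=np.array(o['q'])
tgt=np.array([.4218,.31,.15])
for n,m in((0,0),(2,3),(2,4),(2,5),(3,3),(3,4),(4,3)):
    q=q1
    if n:
        L=sim(q,loop(n,m),x,s);l=lim(L,q);mc=min(map(clr,L));q=L[-1];print(n,m,l.max(),mc,q.round(2))
    P,r=fk(q,x,s)
    Q=sim(q,[list((tgt-P)/10)+[0,0,0]]*10,x,s);print('   ',Q[-1].round(2),[clr(u).round(3) for u in Q[::3]],clr(Q[-1]),lim(Q,q).max())
"
```

```text
t 12.2 q [-1.412  0.03   0.53   1.381 -0.012  1.73  -0.004] p [0.354  0.3523 0.6012] rot [0.002 0.338 0.941 0.001] F [-0.6  0.5 -1. ]
    [-1.19  0.38  0.53  2.05 -0.27  0.77  0.38] [np.float64(0.104), np.float64(0.099), np.float64(0.081), np.float64(0.069)] 0.06898284745351764 0.105
2 3 0.161 0.09920730613360004 [-1.58  0.02  0.7   1.39 -0.01  1.73  0.  ]
    [-1.29  0.41  0.67  2.05 -0.35  0.79  0.47] [np.float64(0.105), np.float64(0.1), np.float64(0.087), np.float64(0.08)] 0.07996773622998149 0.105
2 4 0.176 0.09548657117214798 [-1.64  0.02  0.77  1.39 -0.01  1.73  0.01]
    [-1.33  0.42  0.72  2.05 -0.39  0.79  0.5 ] [np.float64(0.105), np.float64(0.101), np.float64(0.09), np.float64(0.084)] 0.08369480682037508 0.105
2 5 0.194 0.09081013121182818 [-1.73  0.02  0.86  1.39 -0.01  1.73  0.01]
    [-1.37  0.44  0.78  2.06 -0.43  0.8   0.54] [np.float64(0.105), np.float64(0.101), np.float64(0.094), np.float64(0.088)] 0.08770493869511488 0.105
3 3 0.168 0.0996619653480959 [-1.69  0.02  0.82  1.39 -0.01  1.73  0.01]
    [-1.35  0.43  0.75  2.06 -0.41  0.8   0.53] [np.float64(0.105), np.float64(0.101), np.float64(0.092), np.float64(0.086)] 0.08607201311134807 0.105
3 4 0.201 0.09681570869844376 [-1.86  0.02  0.99  1.4  -0.01  1.73  0.01]
    [-1.42  0.47  0.85  2.06 -0.48  0.82  0.59] [np.float64(0.105), np.float64(0.103), np.float64(0.102), np.float64(0.093)] 0.09254577480837489 0.105
4 3 0.178 0.10043757891720083 [-1.83  0.02  0.97  1.4  -0.01  1.73  0.01]
    [-1.42  0.46  0.84  2.06 -0.47  0.81  0.59] [np.float64(0.105), np.float64(0.102), np.float64(0.1), np.float64(0.092)] 0.09176708712454004 0.105
```

Call:
jog_arm:
  deltas:
    - [0, 0, 0, 0.092, -0.092, 0, 0]
    - [0, 0, 0, 0.092, -0.092, 0, 0]
    - [0, 0, 0, 0.092, -0.092, 0, 0]
    - [0, 0, 0, 0.092, -0.092, 0, 0]
    - [0, 0, 0, 0.092, 0.092, 0, 0]
    - [0, 0, 0, 0.092, 0.092, 0, 0]
    - [0, 0, 0, 0.092, 0.092, 0, 0]

```text
t: 12.9
eef_pos: [0.3536, 0.3521, 0.6014]
tool_rot: [-0.064, 0.367, 0.874, 0.312]
contact_force: [0.2, 0.7, -1.0]
gripper_width: 0.001
grasp_force: 0.0
```

Call:
jog_arm:
  deltas:
    - [0, 0, 0, -0.085, 0.085, 0.05, 0]
    - [0, 0, 0, -0.085, 0.085, 0.05, 0]
    - [0, 0, 0, -0.085, 0.085, 0.05, 0]
    - [0, 0, 0, -0.085, 0.085, 0.05, 0]
    - [0, 0, 0, -0.092, -0.092, 0, 0]
    - [0, 0, 0, -0.092, -0.092, 0, 0]
    - [0, 0, 0, -0.092, -0.092, 0, 0]

```text
t: 13.6
eef_pos: [0.3545, 0.3525, 0.6006]
tool_rot: [0.002, 0.338, 0.941, 0.001]
contact_force: [-0.9, -0.3, 0.0]
gripper_width: 0.003
grasp_force: 0.0
```

```bash
python3 -c "
from h import *
o=st()
from plan import *
from try5 import lim
q=np.array(o['q'])
z=np.load('case.npz');O,M=z['o'],z['M']
tgt=np.r_[O+M@[-.075,.002],.149]
P=np.array(o['eef_pos']);print('target',tgt,'delta',tgt-P)
print('tool x',np.degrees(np.arctan2(*Rm(o['tool_rot'])[:2,0][::-1])),'tool z',Rm(o['tool_rot'])[:,2],'case x dir',M[:,0])
n=11
Q=sim(q,[list((tgt-P)/n)+[0,0,0]]*n,x,s);print(Q[-1].round(2),[clr(u).round(3) for u in Q[::2]],clr(Q[-1]),lim(Q,q))
q=Q[-1]; p2=np.r_[O+M@[.03,.002],.149]; Q=sim(q,[list((p2-tgt)/10)+[0,0,0]]*10,x,s); print(Q[-1].round(2),clr(Q[-1]))
"
```

```text
t 13.6 q [-1.594  0.026  0.721  1.389 -0.013  1.73   0.006] p [0.3545 0.3525 0.6006] rot [0.002 0.338 0.941 0.001] F [-0.9 -0.3  0. ]
target [0.39113519 0.3386376  0.149     ] delta [ 0.03662166 -0.01390883 -0.45163046]
tool x 140.52110963177944 tool z [ 4.80511377e-03 -4.73920291e-04 -9.99988343e-01] case x dir [ 0.76938012 -0.63879123]
[-1.37  0.4   0.66  2.06 -0.34  0.78  0.38] [np.float64(0.104), np.float64(0.104), np.float64(0.099), np.float64(0.092), np.float64(0.088), np.float64(0.086)] 0.08639544255107298 [0.048 0.069 0.04  0.096 0.066 0.089 0.062]
[-1.15  0.45  0.65  2.   -0.37  0.81  0.59] 0.06783763770195454
```

Call:
jog_arm:
  deltas:
    - [0, 0, 0, 0.092, -0.092, 0, 0]
    - [0, 0, 0, 0.092, -0.092, 0, 0]
    - [0, 0, 0, 0.092, -0.092, 0, 0]
    - [0, 0, 0, 0.092, -0.092, 0, 0]
    - [0, 0, 0, 0.092, 0.092, 0, 0]
    - [0, 0, 0, 0.092, 0.092, 0, 0]
    - [0, 0, 0, 0.092, 0.092, 0, 0]

```text
t: 14.3
eef_pos: [0.3538, 0.3522, 0.6011]
tool_rot: [-0.064, 0.367, 0.874, 0.311]
contact_force: [-0.5, -0.1, -0.5]
gripper_width: 0.002
grasp_force: 0.0
```

Call:
jog_arm:
  deltas:
    - [0, 0, 0, -0.085, 0.085, 0.05, 0]
    - [0, 0, 0, -0.085, 0.085, 0.05, 0]
    - [0, 0, 0, -0.085, 0.085, 0.05, 0]
    - [0, 0, 0, -0.085, 0.085, 0.05, 0]
    - [0, 0, 0, -0.092, -0.092, 0, 0]
    - [0, 0, 0, -0.092, -0.092, 0, 0]
    - [0, 0, 0, -0.092, -0.092, 0, 0]

```text
t: 15.0
eef_pos: [0.3545, 0.3525, 0.6006]
tool_rot: [0.002, 0.337, 0.942, 0.0]
contact_force: [0.3, 0.4, -0.5]
gripper_width: 0.001
grasp_force: 0.0
```

```bash
cat > chk.py <<'E'
from h import *
from plan import *
from try5 import lim
o=st()
q=np.array(o['q'])
z=np.load('case.npz');O,M=z['o'],z['M']
def w(cx,cy,cz): return np.r_[O+M@[cx,cy],cz]
P=np.array(o['eef_pos'])
for nm,t,n in(('up',w(-.075,.002,.149),11),('push',w(.03,.002,.149),10),('flat',w(-.04,.002,.1),8)):
    print(nm,t.round(4),'d',(t-P).round(4)); Q=sim(q,[list((t-P)/n)+[0,0,0]]*n,x,s);print(Q[-1].round(2),min(map(clr,Q)).round(3),lim(Q,q).max());q=Q[-1];P=t
E
python3 chk.py
```

```text
t 15.0 q [-1.619  0.026  0.748  1.39  -0.014  1.731  0.01 ] p [0.3545 0.3525 0.6006] rot [0.002 0.337 0.942 0.   ] F [ 0.3  0.4 -0.5]
up [0.3911 0.3386 0.149 ] d [ 0.0366 -0.0139 -0.4516]
[-1.38  0.41  0.68  2.06 -0.36  0.78  0.39] 0.088 0.096
push [0.4719 0.2716 0.149 ] d [ 0.0808 -0.0671  0.    ]
[-1.17  0.45  0.67  2.   -0.38  0.81  0.61] 0.069 0.022
flat [0.4181 0.3163 0.1   ] d [-0.0539  0.0447 -0.049 ]
[-1.26  0.5   0.62  2.08 -0.44  0.69  0.53] 0.07 0.015
```

```bash
cat > try6.py <<'E'
from chk import *
q0=np.array(o['q']);P0=np.array(o['eef_pos']);out=[]
for r,az,z,n,m,a in itertools.product((.5,.55,.6),(.79,1.0),(.3,.45,.6),(-4,3,4),(-4,3,5),(.08,)):
    b=cyl(r,az,z);k=6;A=sim(q0,[list((b-P0)/k)+[0,0,0]]*k,x,s);q=A[-1]
    d=np.array([np.cos(az),np.sin(az),0])*.115*np.sign(m);t=np.array([-d[1],d[0],0])/np.linalg.norm(d)*.115*np.sign(n);n_,m_=abs(n),abs(m);u=[0,0,0]
    t2=R.from_rotvec(d*m_).apply(t)
    for L in([u+list(-t)]*n_+[u+list(d)]*m_+[u+list(t2)]*n_+[u+list(-d)]*m_, [u+list(d)]*m_+[u+list(-t2)]*n_+[u+list(-d)]*m_+[u+list(t)]*n_):
        Q=A+sim(q,L,x,s);qq=Q[-1]
        for g,kk in((w(-.075,.002,.149),9),(w(.03,.002,.149),5)):
            P=fk(qq,x,s)[0];Q+=sim(qq,[list((g-P)/kk)+[0,0,0]]*kk,x,s);qq=Q[-1]
        Q=np.array(Q);l=lim(Q[:-5],q0)
        if np.maximum(np.maximum(LO-Q,Q-HI),0).max()<.005 and (l<=[.165,.165,.21,.21,.21,.21,.21]).all(): out.append((min(map(clr,Q)).round(3),clr(Q[-1]).round(3),r,az,z,n,m,L[0][3:],Q[-1].round(2)))
out.sort(key=lambda u:u[0],reverse=True)
for u in out[:8]:print(u)
E
python3 try6.py
```

```text
t 15.0 q [-1.619  0.026  0.748  1.39  -0.014  1.731  0.01 ] p [0.3545 0.3525 0.6006] rot [0.002 0.337 0.942 0.   ] F [ 0.3  0.4 -0.5]
up [0.3911 0.3386 0.149 ] d [ 0.0366 -0.0139 -0.4516]
[-1.38  0.41  0.68  2.06 -0.36  0.78  0.39] 0.088 0.096
push [0.4719 0.2716 0.149 ] d [ 0.0808 -0.0671  0.    ]
[-1.17  0.45  0.67  2.   -0.38  0.81  0.61] 0.069 0.022
flat [0.4181 0.3163 0.1   ] d [-0.0539  0.0447 -0.049 ]
[-1.26  0.5   0.62  2.08 -0.44  0.69  0.53] 0.07 0.015
(np.float64(0.087), np.float64(0.087), 0.6, 0.79, 0.6, 4, 3, [np.float64(0.0816906263280249), np.float64(-0.08094221130000716), np.float64(-0.0)], array([-1.34,  0.54,  0.92,  2.01, -0.57,  0.86,  0.79]))
(np.float64(0.086), np.float64(0.086), 0.55, 1.0, 0.45, 3, 5, [np.float64(0.0967691632529081), np.float64(-0.06213476517483608), np.float64(-0.0)], array([-1.33,  0.53,  0.9 ,  2.01, -0.56,  0.85,  0.77]))
(np.float64(0.086), np.float64(0.086), 0.55, 1.0, 0.6, 3, 5, [np.float64(0.0967691632529081), np.float64(-0.06213476517483608), np.float64(-0.0)], array([-1.33,  0.54,  0.91,  2.01, -0.56,  0.86,  0.77]))
(np.float64(0.086
[... 312 characters left out ...]
08), np.float64(-0.0)], array([-1.33,  0.54,  0.91,  2.01, -0.56,  0.86,  0.77]))
(np.float64(0.085), np.float64(0.085), 0.55, 0.79, 0.45, 3, 3, [np.float64(0.0816906263280249), np.float64(-0.08094221130000716), np.float64(-0.0)], array([-1.32,  0.53,  0.89,  2.01, -0.55,  0.85,  0.77]))
(np.float64(0.085), np.float64(0.085), 0.55, 0.79, 0.6, 3, 3, [np.float64(0.0816906263280249), np.float64(-0.08094221130000716), np.float64(-0.0)], array([-1.32,  0.53,  0.89,  2.01, -0.55,  0.85,  0.76]))
(np.float64(0.085), np.float64(0.085), 0.55, 1.0, 0.45, 4, 3, [np.float64(0.0967691632529081), np.float64(-0.06213476517483608), np.float64(-0.0)], array([-1.32,  0.53,  0.89,  2.01, -0.55,  0.85,  0.76]))
```

Call:
jog_arm:
  deltas:
    - [0.009, 0.009, -0.038, 0, 0, 0, 0]
    - [0.009, 0.009, -0.038, 0, 0, 0, 0]
    - [0.008, 0.009, -0.037, 0, 0, 0, 0]
    - [0.008, 0.009, -0.037, 0, 0, 0, 0]
    - [0, 0, 0, 0.081, -0.081, 0, 0]
    - [0, 0, 0, 0.081, -0.081, 0, 0]
    - [0, 0, 0, 0.081, -0.081, 0, 0]

```text
t: 15.7
eef_pos: [0.388, 0.3888, 0.45]
tool_rot: [0.074, 0.331, 0.928, 0.157]
contact_force: [1.2, -0.8, 0.1]
gripper_width: 0.002
grasp_force: 0.0
```

Call:
jog_arm:
  deltas:
    - [0, 0, 0, 0.081, 0.081, 0, 0]
    - [0, 0, 0, 0.081, 0.081, 0, 0]
    - [0, 0, 0, 0.081, 0.081, 0, 0]
    - [0, 0, 0, -0.076, 0.076, 0.039, 0]
    - [0, 0, 0, -0.076, 0.076, 0.039, 0]
    - [0, 0, 0, -0.076, 0.076, 0.039, 0]
    - [0, 0, 0, -0.081, -0.081, 0, 0]
    - [0, 0, 0, -0.081, -0.081, 0, 0]
    - [0, 0, 0, -0.081, -0.081, 0, 0]

```text
t: 16.6
eef_pos: [0.3889, 0.388, 0.4505]
tool_rot: [0.002, 0.336, 0.942, 0.001]
contact_force: [-0.9, -0.5, -0.2]
gripper_width: 0.003
grasp_force: 0.0
```

```bash
python3 chk.py
```

```text
t 16.6 q [-1.832  0.226  1.153  1.621 -0.206  1.427  0.225] p [0.3889 0.388  0.4505] rot [0.002 0.336 0.942 0.001] F [-0.9 -0.5 -0.2]
up [0.3911 0.3386 0.149 ] d [ 0.0022 -0.0494 -0.3015]
[-1.54  0.49  0.9   2.07 -0.52  0.82  0.56] 0.101 0.057
push [0.4719 0.2716 0.149 ] d [ 0.0808 -0.0671  0.    ]
[-1.3   0.53  0.87  2.01 -0.54  0.85  0.76] 0.083 0.024
flat [0.4181 0.3163 0.1   ] d [-0.0539  0.0447 -0.049 ]
[-1.39  0.57  0.81  2.08 -0.61  0.74  0.69] 0.084 0.014
```

Call:
jog_arm:
  deltas:
    - [0, -0.006, -0.038, 0, 0, 0, 0]
    - [0, -0.006, -0.038, 0, 0, 0, 0]
    - [0, -0.006, -0.038, 0, 0, 0, 0]
    - [0, -0.006, -0.038, 0, 0, 0, 0]
    - [0, -0.006, -0.038, 0, 0, 0, 0]
    - [0, -0.006, -0.038, 0, 0, 0, 0]
    - [0.001, -0.006, -0.038, 0, 0, 0, 0]
    - [0.001, -0.007, -0.036, 0, 0, 0, 0]

```text
t: 17.4
eef_pos: [0.3894, 0.3395, 0.1468]
tool_rot: [-0.001, 0.335, 0.942, 0.002]
contact_force: [0.4, 0.9, -0.0]
gripper_width: 0.002
grasp_force: 0.0
```

Run:
```python
from h import *
st(); s=bot.read_camera("scene"); t=bot.read_camera("top")
crop(s["img"],(150,150,320,310),4,"pics/s2.png");crop(t["img"],(155,125,295,260),4,"pics/t2.png")
a=cv2.imread("pics/s2.png");b=cv2.imread("pics/t2.png");h=min(a.shape[0],b.shape[0]);im=np.hstack([a[:h],b[:h]]);cv2.imwrite("pics/c2.png",cv2.resize(im,None,fx=.64,fy=.64,interpolation=cv2.INTER_AREA))
```

```text
t 17.4 q [-1.523  0.496  0.892  2.072 -0.538  0.816  0.581] p [0.3894 0.3395 0.1468] rot [-0.001  0.335  0.942  0.002] F [ 0.4  0.9 -0. ]
```

View pics/c2.png

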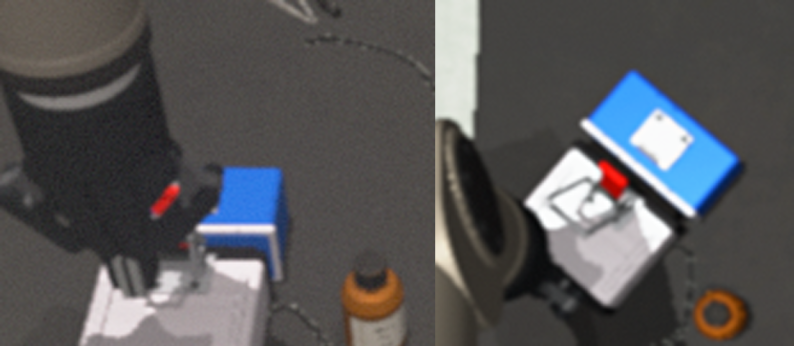

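The fingers stand behind the loop (scene about (130,290)), level with the bar, and the handle leans to the lid.

Call:
jog_arm:
  deltas:
    - [0.018, -0.015, 0, 0, 0, 0, 0]
    - [0.006, -0.005, 0, 0, 0, 0, 0]
    - [0.006, -0.005, 0, 0, 0, 0, 0]
    - [0.006, -0.005, 0, 0, 0, 0, 0]
    - [0.006, -0.005, 0, 0, 0, 0, 0]
    - [0.006, -0.005, 0, 0, 0, 0, 0]
    - [0.006, -0.005, 0, 0, 0, 0, 0]
    - [0.006, -0.005, 0, 0, 0, 0, 0]
    - [0.003, -0.0025, 0, 0, 0, 0, 0]

```text
t: 18.4
eef_pos: [0.4535, 0.2863, 0.1484]
tool_rot: [-0.001, 0.336, 0.942, 0.002]
contact_force: [-0.6, -0.7, -0.6]
gripper_width: -0.0
grasp_force: 0.0
```

Run:
```python
from h import *
st(); s=bot.read_camera("scene"); t=bot.read_camera("top")
crop(s["img"],(150,150,320,310),4,"pics/s3.png");crop(t["img"],(155,125,295,260),4,"pics/t3.png")
a=cv2.imread("pics/s3.png");b=cv2.imread("pics/t3.png");h=min(a.shape[0],b.shape[0]);im=np.hstack([a[:h],b[:h]]);cv2.imwrite("pics/c3.png",cv2.resize(im,None,fx=.64,fy=.64,interpolation=cv2.INTER_AREA))
```

```text
t 18.4 q [-1.339  0.52   0.873  2.026 -0.542  0.839  0.731] p [0.4535 0.2863 0.1484] rot [-0.001  0.336  0.942  0.002] F [-0.6 -0.7 -0.6]
```

View pics/c3.png

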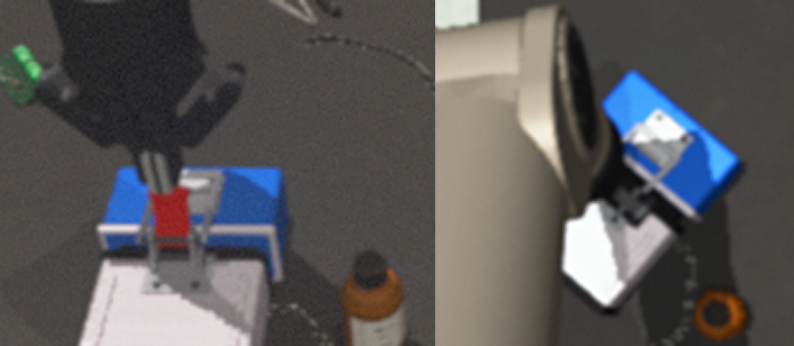

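The loop lies over onto the lid (top crop: bar at about (680,150), beyond the keeper front). The handle is still raised.

Call:
jog_arm:
  deltas:
    - [0.027, -0.023, 0, 0, 0, 0, 0]
    - [0, 0, 0, 0, 0, 0, 0]
    - [0, 0, -0.021, 0, 0, 0, 0]
    - [0, 0, 0, 0, 0, 0, 0]
    - [-0.0055, 0.0045, 0, 0, 0, 0, 0]
    - [-0.0055, 0.0045, 0, 0, 0, 0, 0]
    - [-0.0055, 0.0045, 0, 0, 0, 0, 0]
    - [-0.0055, 0.0045, 0.002, 0, 0, 0, 0]

```text
t: 19.3
eef_pos: [0.457, 0.2828, 0.1297]
tool_rot: [-0.001, 0.335, 0.942, 0.002]
contact_force: [0.0, -0.4, -1.2]
gripper_width: -0.002
grasp_force: 0.3
```

Run:
```python
from h import *
o=st(); z=np.load('case.npz');print((z['M'].T@(np.array(o['eef_pos'][:2])-z['o']))*1000)
s=bot.read_camera("scene"); t=bot.read_camera("top")
crop(s["img"],(150,150,320,310),4,"pics/s4.png");crop(t["img"],(155,125,295,260),4,"pics/t4.png")
a=cv2.imread("pics/s4.png");b=cv2.imread("pics/t4.png");h=min(a.shape[0],b.shape[0]);im=np.hstack([a[:h],b[:h]]);cv2.imwrite("pics/c4.png",cv2.resize(im,None,fx=.64,fy=.64,interpolation=cv2.INTER_AREA))
```

```text
t 19.3 q [-1.304  0.548  0.842  2.034 -0.574  0.806  0.767] p [0.457  0.2828 0.1297] rot [-0.001  0.335  0.942  0.002] F [ 0.  -0.4 -1.2]
[11.34018687  1.17460512]
```

View pics/c4.png

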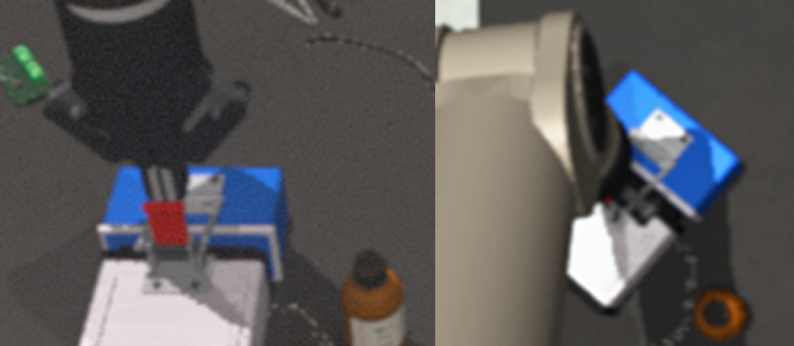

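The finger stands on the lid side of the red handle (scene (165,185) above red (165,222)), and the loop bar is at the keeper.

Call:
jog_arm:
  deltas:
    - [-0.004, 0.003, 0, 0, 0, 0, 0]
    - [-0.004, 0.003, 0, 0, 0, 0, 0]
    - [-0.0066, 0.0055, -0.003, 0, 0, 0, 0]
    - [-0.006, 0.005, -0.004, 0, 0, 0, 0]
    - [-0.0052, 0.0043, -0.006, 0, 0, 0, 0]
    - [-0.0042, 0.0035, -0.007, 0, 0, 0, 0]
    - [0, 0, 0, 0, 0, 0, 0]

```text
t: 20.1
eef_pos: [0.4261, 0.3069, 0.108]
tool_rot: [-0.002, 0.335, 0.942, 0.001]
contact_force: [0.1, 1.2, -0.4]
gripper_width: 0.001
grasp_force: 0.0
```

Run:
```python
from h import *
o=st(); z=np.load('case.npz');print((z['M'].T@(np.array(o['eef_pos'][:2])-z['o']))*1000)
s=bot.read_camera("scene")
crop(s["img"],(170,190,270,280),6,"pics/s5.png")
```

```text
t 20.1 q [-1.36   0.564  0.814  2.073 -0.608  0.757  0.727] p [0.4261 0.3069 0.108 ] rot [-0.002  0.335  0.942  0.001] F [ 0.1  1.2 -0.4]
[-27.82155463  -0.13065676]
```

View pics/s5.png

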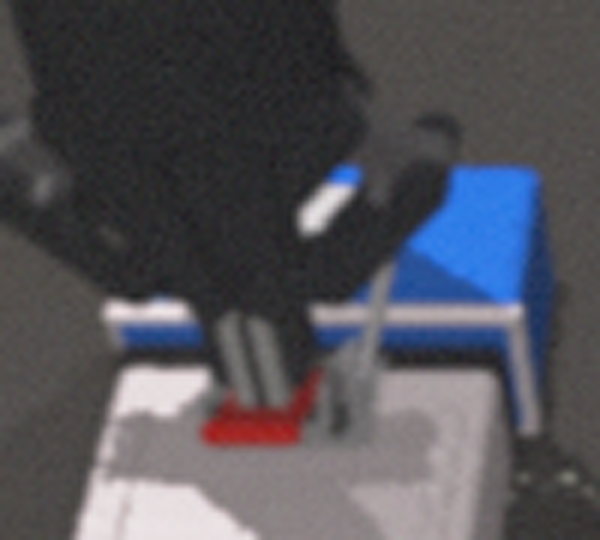

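The handle is partly down under the fingertips (red at (255,420)), and the loop arms stretch to the lid. I'll press on to flat.

Call:
jog_arm:
  deltas:
    - [-0.0031, 0.0026, -0.007, 0, 0, 0, 0]
    - [-0.0014, 0.0011, -0.007, 0, 0, 0, 0]
    - [-0.0007, 0.0006, -0.005, 0, 0, 0, 0]
    - [0, 0, -0.002, 0, 0, 0, 0]
    - [0, 0, 0, 0, 0, 0, 0]

```text
t: 20.65
eef_pos: [0.422, 0.3106, 0.0885]
tool_rot: [-0.002, 0.335, 0.942, 0.001]
contact_force: [-4.2, -0.8, 7.7]
gripper_width: -0.001
grasp_force: 4.0
```

Call:
jog_arm:
  deltas:
    - [0, 0, 0.04, 0, 0, 0, 0]
    - [0, 0, 0.045, 0, 0, 0, 0]
    - [-0.02, 0.03, 0.035, 0, 0, 0, 0]
    - [-0.02, 0.035, 0.025, 0, 0, 0, 0]
    - [-0.02, 0.035, 0.025, 0, 0, 0, 0]
    - [-0.01, 0.03, 0.03, 0, 0, 0, 0]
    - [0, 0, 0, 0, 0, 0, 0]

```text
t: 21.35
eef_pos: [0.3511, 0.4468, 0.2911]
tool_rot: [-0.0, 0.332, 0.943, 0.005]
contact_force: [0.1, 0.3, -0.7]
gripper_width: 0.004
grasp_force: 0.0
```

Run:
```python
from h import *
o=st()
s=bot.read_camera("scene");t=bot.read_camera("top")
crop(s["img"],(150,150,320,310),4,"pics/s6.png");crop(t["img"],(155,125,295,260),4,"pics/t6.png")
a=cv2.imread("pics/s6.png");b=cv2.imread("pics/t6.png");h=min(a.shape[0],b.shape[0]);im=np.hstack([a[:h],b[:h]]);cv2.imwrite("pics/c6.png",cv2.resize(im,None,fx=.64,fy=.64,interpolation=cv2.INTER_AREA))
```

```text
t 21.35 q [-1.795  0.402  1.037  1.824 -0.388  1.126  0.271] p [0.3511 0.4468 0.2911] rot [-0.     0.332  0.943  0.005] F [ 0.1  0.3 -0.7]
```

View pics/c6.png

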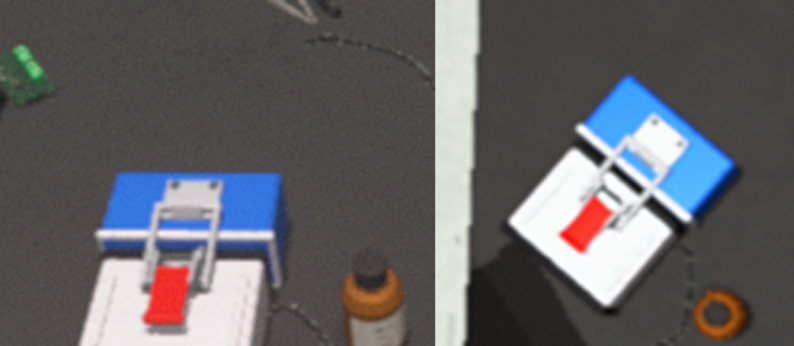

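The handle lies flat (top crop (585,225), scene (165,295)). The loop is taut to the keeper hook, the lid is drawn in, the bottle stands and the arm is clear.

```bash
python3 -c "
from station import bot
print(bot.hand_in())"
```

```text
the job is handed in; nothing more can be done
None
```

The draw latch is closed and the job is handed in at about 21.5 s. The last pictures show the handle flat, the loop behind the hook, the lid drawn in, the bottle standing and the arm clear. The hand-in returned no score, and I judged the handle angle and lid gap by eye rather than measuring them.

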